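# Index the filter slide of a bone lab's fluorescence lamp

### The arm

A 6-joint arm with a two-finger parallel gripper is mounted at the origin on the work surface. World frame = base frame: x ahead of the robot, y to its left, z up, the work surface at z = 0. Lengths are in mm, angles in degrees, forces in N, time in s.
With the tool pointing down it reaches from about 275 to 725 mm from the base axis. Payload 5.6 kg.
Tool frame: the origin (TCP) lies midway between the tips of the shut fingers; the grasp point (between the pads) lies 19 mm behind it; z points along the fingers, y is the direction in which the jaws open and shut (so a half turn about z gives the same grasp; the last joint's range is limited). The gripper opens to 85 mm and grips with 20 to 120 N. Pads are 22 mm wide; open, the fingers measure 114 mm over their backs; the gripper's body (76 mm by 85 mm) begins 54 mm behind the grasp point. The pads swing forward as they close: fully open they stand 13 mm farther back than shut.
Start: joints at [-58.637, 14.616, 6.199, 0, -81.583, -16.306], TCP at [142.902, -531.104, 231.283] pointing down, gripper open.
Joint ranges: [-168.99, 168.99], [-69.2, 112.95], [-62.41, 85.93], [-164.36, 98.24], [-168.68, -3.75], [-174.98, 174.98]. Speed limits (degrees/s): [147.25, 147.25, 180, 180, 180, 180].

### API

Orientations are given as [roll, pitch, yaw] about the fixed x, y, z axes, in that order (R = Rz(yaw) Ry(pitch) Rx(roll)).
In Python, from rig import robot gives the robot as it stands. The module is installed in compiled form; this text tells all that it offers.
- The arm moves only by the shell command python3 -m crank 'ROWS'. ROWS is JSON, a list of rows, each a list of 3 entries, a list of its own where there are three numbers: the turn, a rotation vector about the tool's x, y, z as a fraction of full scale, then the shift along the tool's x, y, z as a fraction of full scale, then the gripper command: -1 is fully open, 1 is shut, values between are in proportion. A call has 1 to 8 rows; each row is the pose to reach, as a shift and turn from the pose commanded when the call began, along the tool's axes at that moment, turning the shorter way round; what a row does not reach only later rows make up. Full scale, the value 1, is 30 cm for a shift and 180 degrees for a turn. A row lasts 1/8 s, in which the tool goes at most 62.5 mm and 10.7 degrees, less where a joint would pass 70% of its speed; a pose out of reach is approached as far as the arm can. A call with a number of a shift or a turn outside -1 to 1 is refused whole. A call with a gripper value outside its range is refused whole. The fingers move at their own pace and stop on an object; the grip force is fixed at half the most. Time passes only in rows, so rows that repeat a pose let the fingers close. It gives the time, the measured TCP pose, the force and the opening at its end, in the units of the state.
- robot.read_state(): the state, without advancing time (a new reading comes with each control period).
- robot.camera(name): name is "side" or "top" or "wrist"; returns the picture (420x560x3 uint8, red, green, blue); there is no depth.
- robot.camera_model(name): a dict with "K" (3x3 intrinsics, pixels), "rvec" (rotation vector, rad) and "tvec" (3), from world to camera coordinates, as OpenCV has them. Camera axes: x right, y down, z forward; pixel columns grow to the right and rows downward; lengths in mm; the calibration is good to about 2 mm. A picture is of the moment at which its call begins: read the wrist's pose just before it. camera_model takes no time and is no camera call; for the wrist camera it gives the pose at the moment of the call.
- robot.job_done(): hands the job in, once; it reports no verdict.
The state is a dict: "clock": time; "q": joint angles; "qvel": joint speeds; "joint_efforts": joint torques, N m; "position": TCP position; "tcp_rot": TCP orientation; "wrist_force": force on the tool from outside, world axes, zero at the start; "torque": the same for the moment, N m; "opening": finger opening in mm.
Only numpy, scipy, OpenCV 4.12 (cv2) and the standard library are available. Lean on these libraries where they do the work, as an engineer would, in place of code of your own. Each camera call takes 0.05 s, during which the arm holds its last target.

### The job

Bring the amber filter, the next one along, into the beam of the bench lamp: swing the dark cover of its filter bay up past its balance point so that it stays open by itself, then press down the orange latch tab in the slide's thumb grip and push the slide away from the robot by one place, until the latch clicks up into the next detent. Feel for the click rather than forcing the slide. Leave the cover open, and do not disturb the bone, the tray, the caliper or the bottle.

Things in the scene. Friction and masses are not known exactly. Their poses are not given: they have to be found in the camera images.
- lamp: Bench lamp, fixed. Origin on the work surface under the middle of its grey filter bay; x = direction in which the slide is pushed (away from the robot), y along the beam, z up. Bay: a trough 213 (x) x 80 (y) mm, rim 95 mm high. At -y the pale lamp house (x -80..80, y -222..-97 mm, 132 high, buffer on it to 136); at +y a lens snout, 58 mm thick at 50 mm height, to y = 96.
- cover (a joint): Angle of the dark cover (206 x 80 x 30 mm, 0.35-0.5 kg) that hides the slide. 0 = closed, 2.0 rad = open, leaning back over the lamp house on a stop. Hinge along the lamp's x on the lamp house side; the handle side rises and swings over. Balance point about 1.1 rad: short of it the cover falls shut, beyond it falls open and stays. Damped; lifting at the handle takes 2-3 N.
- cover_hinge (a point): Point on the cover's hinge axis, at the middle of its length: in the lamp's frame x 0, y -40 mm, height 98 mm.
- cover_handle (a point): Middle of the cover's handle: a round steel bar 10 mm thick, 96 mm long, parallel to the hinge, on a stem at each end, beyond the cover's long free edge. Closed, it is 104 mm across and 54 mm up from the hinge, 152 mm above the work surface; the nearest part of the cover is 26 mm beside and 24 mm below the bar.
- slide: Aluminium filter slide moving along the lamp's x; deck 106 x 54 mm, 94 mm high. Origin: middle of its black thumb grip, level with the tops of its two ridges (120 mm high), which are cross walls 8 mm thick, 34 mm wide, ending the 60 mm long grip; the tab lies in the 44 mm long well between, open at both sides. Push on either ridge. Dots on the deck: green ahead, amber beside the grip, blue behind.
- index_mark (a point): White line on the bay's rim, 95 mm high, at the lamp's x = 0: the beam. Slide origin at x = -32 mm: first detent, green filter in the beam (start). Second detent (amber): -7 to +7 mm; it is clamped by hand to suit the holder, so its exact place must be felt. Third (blue): 32; end stop 37. Each has 1.5 mm of play each way. Slide friction 2 N unlocked, 3-4 N with the latch riding between detents.
- tab (a joint): How far the latch tab is pressed, m: 0 = up, 0.007 = bottomed. Spring: 4 N at first, 7 N at the bottom. The latch is clear of its detent once the tab is down 5 mm or more. Between detents a released tab stays held 5 mm down by the rack; when the slide reaches a detent it jumps up by itself, and the slide stops dead, locked both ways.
- tab_top (a point): Middle of the top face of the orange ribbed latch tab, 38 (along the travel) x 26 mm; 106 mm above the work surface when up, 14 mm below the ridge tops. Moves straight down.
- stage: Fixed low black block 150 x 90 x 20 mm in front of the lens snout; origin under its centre.
- bone: Loose long bone, 135 mm long and 38 mm wide, lying on the stage; origin at its centre on its underside. A bystander.
- tray: Loose shallow white tray, 190 x 260 x 28 mm, with bone fragments in it; origin under its centre. A bystander.
- caliper: Loose caliper, 205 mm long, 12 mm high, lying between the robot and the lamp; origin near its centre. A bystander.
- bottle: Loose closed bottle, 62 mm in diameter, 155 mm high, standing beyond the lamp; origin under its centre. A bystander.

How it is judged:
By the outcome, as a careful person would: the job done as asked, in the order asked, and still so for the second after the job is handed in, with the robot touching nothing.
It also fails if it takes over 48 s, if anything falls off the work surface, if the arm or the gripper's body presses on something with over 40 N, if the wrist force passes 120 N, or if a joint passes its speed limit or range.

## Working session

There is one attempt and no reset: what is moved stays moved. The work goes in short steps, Python scripts to look and compute and a shell command to move; the robot and the scene stay as the last step left them, time stands still between calls to the robot, and variables do not carry over. Pictures are saved under pics/ and viewed, and the job is handed in when it is done.

```bash
mkdir -p pics; python3 - <<'E'
from rig import robot
import cv2
print(robot.read_state())
for n in ["side","top","wrist"]:
    m=robot.camera_model(n); print(n,m)
    cv2.imwrite(f"pics/{n}0.png",robot.camera(n)[:,:,::-1])
E
```

```text
{'clock': 0.0, 'q': array([-5.86369181e+01,  1.46538741e+01,  6.13169760e+00, -2.68815727e-02,
       -8.15830737e+01, -1.63056668e+01]), 'qvel': array([-0.00318003,  0.0014655 ,  0.01644145, -0.06656282,  0.01435354,
       -0.0019482 ]), 'joint_efforts': array([-3.11026779e-04, -3.86632240e+01,  2.37940747e+01,  5.36516637e+00,
       -5.94921512e-03,  6.73312371e-06]), 'position': array([ 142.80681988, -530.63243772,  230.39610321]), 'tcp_rot': array([ 1.79891518e+02, -4.03500869e-03, -1.64946540e+02]), 'wrist_force': array([0.24147495, 0.40861225, 0.12723703]), 'torque': array([ 0.05770621, -0.02709246,  0.02279215]), 'opening': 85.32566476171203}
side {'K': array([[517.38143595,   0.        , 271.59783951],
       [  0.        , 517.38143595, 211.85230456],
       [  0.        ,   0.        ,   1.        ]]), 'rvec': array([ 2.16183993, -0.08858161,  0.06408201]), 'tvec': array([-580.29362179,  243.93347727,  978.0066776 ])}
top {'K': array([[515.73822895,   0.        , 284.91153117],
       [  0.        , 515.73822895, 207.58467709],
       [  0.        ,   0.        ,   1.        ]]), 'rvec': array([ 2.17006777, -2.17452093,  0.09193176]), 'tvec': array([ 199.847573  ,  602.49442825, 1213.72370885])}
wrist {'K': array([[369.37295346,   0.        , 282.36153526],
       [  0.        , 369.37295346, 207.93409268],
       [  0.        ,   0.        ,   1.        ]]), 'rvec': array([-1.77363877, -2.3121402 , -0.38810087]), 'tvec': array([550.31406175, -41.67085569, 380.63175969])}
```

View pics/side0.png

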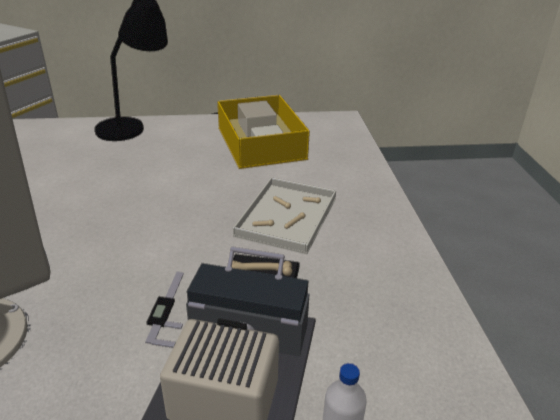

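View pics/top0.png

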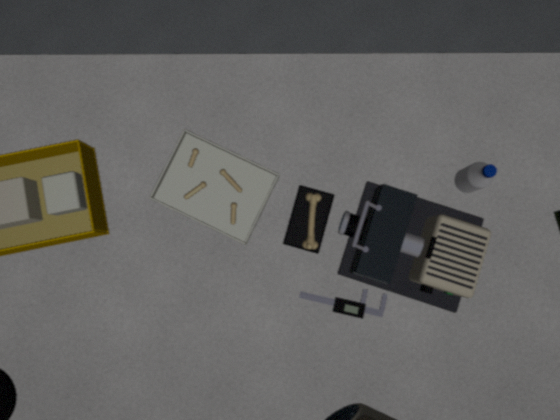

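View pics/wrist0.png

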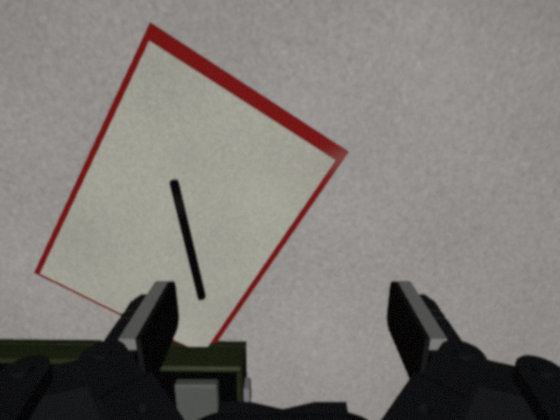

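The side and top views show the lamp right of centre in top (cover about 385,235, handle bar about 370,228, lamp house about 455,255). The caliper is at (350,308), the bone at (310,222) and the bottle at (480,178). I'll zoom in to get the handle and rim points.

```bash
python3 - <<'E'
import cv2
a=cv2.imread("pics/top0.png"); b=cv2.imread("pics/side0.png")
cv2.imwrite("pics/topz.png",cv2.resize(a[170:320,320:500],None,fx=4,fy=4,interpolation=cv2.INTER_CUBIC))
cv2.imwrite("pics/sidez.png",cv2.resize(b[230:420,140:330],None,fx=3.1,fy=3.1,interpolation=cv2.INTER_CUBIC))
E
```

```text
(no output)
```

View pics/topz.png

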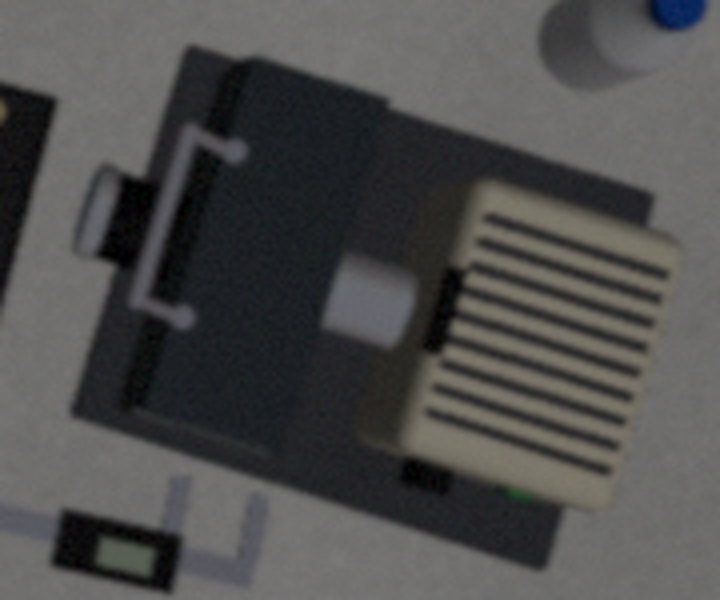

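View pics/sidez.png

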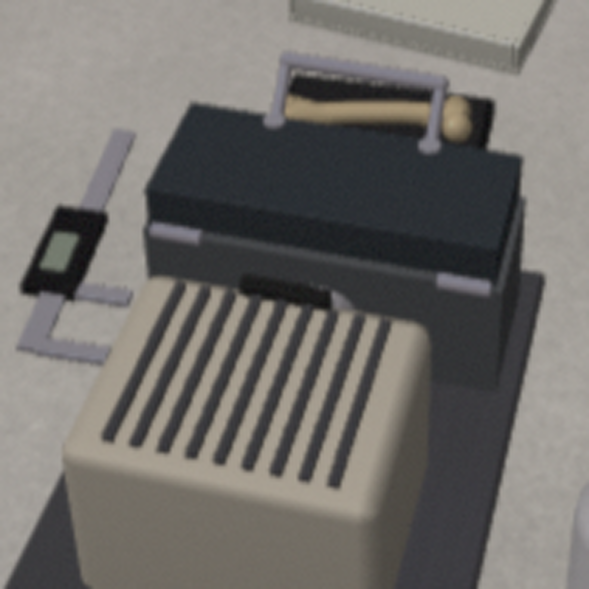

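```bash
cat > h.py <<'E'
import numpy as np, cv2
from rig import robot
def cam(n):
    m=robot.camera_model(n); R=cv2.Rodrigues(np.array(m["rvec"]))[0]; t=np.array(m["tvec"]).reshape(3)
    return np.array(m["K"]),R,t
def tri(n1,p1,n2,p2):
    A=[];
    P=[K@np.c_[R,t] for K,R,t in (cam(n1),cam(n2))]
    X=cv2.triangulatePoints(P[0],P[1],np.array(p1,float).reshape(2,1),np.array(p2,float).reshape(2,1)).ravel()
    return X[:3]/X[3]
def onz(n,p,z,c=None):
    K,R,t=c or cam(n); d=R.T@np.linalg.solve(K,[p[0],p[1],1.]); o=-R.T@t
    return o+d*(z-o[2])/d[2]
def proj(n,X,c=None):
    K,R,t=c or cam(n); q=K@(R@np.array(X,float)+t); return q[:2]/q[2]
E
python3 - <<'E'
from h import *
far=tri("top",(368,202.5),"side",(282.9,255.8)); near=tri("top",(354.5,245),"side",(232.6,248.7))
print(far,near)
far=onz("top",(368,202.5),152);near=onz("top",(354.5,245),152);print(far,near)
d=(far-near);print(np.linalg.norm(d),np.degrees(np.arctan2(d[1],d[0])))
c=(far+near)/2
# plate corners z~0?
for p in [(190,45),(652,195),(75,412),(545,570)]: print(onz("top",(320+p[0]/4,170+p[1]/4),5))
print("house top",[onz("top",(320+p[0]/4,170+p[1]/4),132).round() for p in [(485,180),(682,240),(610,505),(405,445)]])
print("hinge caps side",[onz("side",(140+p[0]/3.1,230+p[1]/3.1),98).round(1) for p in [(150,232),(200,237),(437,283),(490,289)]])
print("bottle cap",onz("top",(489,171),155), "bottle side")
print("caliper",[onz("top",p,8).round() for p in [(300,295),(350,308),(384,295),(383,316),(362,291)]])
E
```

```text
[602.6175067   18.41956884 155.34876712] [510.94180509  48.63833528 153.64621178]
[602.27963018  17.9337117  152.        ] [510.5263543  48.4276382 152.       ]
96.68786474013001 -18.38407260923063
[669.58074386  -4.62173807   5.        ]
[ 576.48273113 -284.84971254    5.        ]
[445.55293541  68.60007313   5.        ]
[ 350.89606318 -212.5039549     5.        ]
house top [array([ 576., -146.,  132.]), array([ 543., -252.,  132.]), array([ 400., -208.,  132.]), array([432., -98., 132.])]
hinge caps side [array([428.5, -37.2,  98. ]), array([457.3, -43.5,  98. ]), array([589.7, -89.9,  98. ]), array([618.7, -96.7,  98. ])]
bottle cap [ 670.00797808 -244.8817674   155.        ] bottle side
caliper [array([393., 163.,   8.]), array([362.,  43.,   8.]), array([393., -39.,   8.]), array([343., -36.,   8.]), array([403.,  13.,   8.])]
```

Both methods agree: lamp yaw is about −18.2°, and the origin is about (536,−27). The hinge caps fit that too. Next is a helper to turn world targets into row fractions.

```bash
cat >> h.py <<'E'
from scipy.spatial.transform import Rotation as Ro
YAW=-18.2; a=np.radians(YAW)
U=np.array([np.cos(a),np.sin(a),0]);V=np.array([-np.sin(a),np.cos(a),0]);O=np.array([536.4,-27.4,0])
def L(x,y,z): return O+U*x+V*y+np.array([0,0,z])
def toL(p): d=np.array(p)-O; return np.array([d@U,d@V,d[2]]).round(1)
def go(target,yaw=161.8):
    s=robot.read_state(); R=Ro.from_euler("xyz",s["tcp_rot"],degrees=True)
    d=R.inv().apply(np.array(target)-s["position"])/300
    t=(R.inv()*Ro.from_euler("xyz",[180,0,yaw],degrees=True)).as_rotvec()/np.pi
    print("turn",t.round(4),"shift",d.round(4))
E
python3 - <<'E'
from h import *
print(L(0,64,137)); go(L(0,64,235)); go((350,-250,240))
K,R,t=cam("wrist"); o=-R.T@t; s=robot.read_state(); Rt=Ro.from_euler("xyz",s["tcp_rot"],degrees=True)
print("cam in tool",Rt.inv().apply(o-s["position"]), Rt.inv().apply(R.T[:,2]))
E
```

```text
[556.38943478  33.3982113  137.        ]
turn [ 0.0004 -0.0002  0.1848] shift [-1.8197  1.4579 -0.0127]
turn [ 0.0004 -0.0002  0.1848] shift [-0.9099  0.7244 -0.0304]
cam in tool [  85.34247477   -0.46359281 -142.86262289] [-0.32655815 -0.0017721   0.94517545]
```

```bash
python3 -m crank '[[[0,0,0.185],[-0.91,0.724,-0.04],-1],[[0,0,0.185],[-0.91,0.724,-0.04],-1],[[0,0,0.185],[-0.91,0.724,-0.04],-1],[[0,0,0.185],[-0.91,0.724,-0.04],-1],[[0,0,0.185],[-0.91,0.724,-0.04],-1],[[0,0,0.185],[-0.91,0.724,-0.04],-1],[[0,0,0.185],[-0.91,0.724,-0.04],-1]]'
python3 -c "
from h import *
go(L(0,64,235)); print(robot.read_state()['position'])"
```

```text
clock: 1.02
position: [352.0, -247.5, 243.2]
tcp_rot: [180.0, 0.0, 162.1]
wrist_force: [-0.6, -1.1, -0.0]
opening: 85.7
turn [0.0002 0.0001 0.0017] shift [-0.3609  1.1003  0.0283]
[ 351.96293461 -247.49474072  243.21713871]
```

```bash
python3 -m crank '[[[0,0,0],[-0.33,1.0,0.01],0],[[0,0,0],[-0.33,1.0,0.01],0],[[0,0,0],[-0.33,1.0,0.01],0],[[0,0,0],[-0.33,1.0,0.01],0],[[0,0,0],[-0.33,1.0,0.01],0],[[0,0,0],[-0.33,1.0,0.01],0],[[0,0,0],[-0.33,1.0,0.01],0]]'
python3 -c "
from h import *
go(L(0,64,235)); go(L(0,64,170));
cv2.imwrite('pics/w1.png',robot.camera('wrist')[:,:,::-1])
for x in (-48,0,48): print(proj('wrist',L(x,64,152)).round(1))"
```

```text
clock: 1.9
position: [537.8, 2.8, 239.8]
tcp_rot: [-179.9, -0.1, 161.7]
wrist_force: [0.2, 0.3, -1.2]
opening: 42.4
turn [-0.0003 -0.0003 -0.0003] shift [-0.0268  0.1161  0.0157]
turn [-0.0003 -0.0003 -0.0003] shift [-0.0271  0.1163  0.2324]
[340.4 155.4]
[336.9 226.1]
[333.9 288.4]
```

View pics/w1.png

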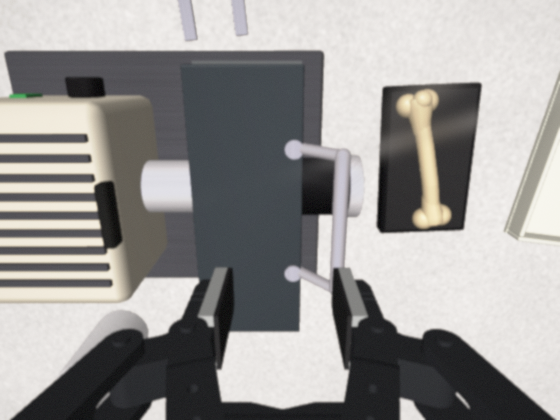

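The wrist view shows the bar from (345,155) to (337,288), within about 2 mm of my prediction. I'll descend straddling it and close.

```bash
python3 -m crank '[[[0,0,0],[-0.027,0.121,0.1],0],[[0,0,0],[-0.027,0.121,0.2],0],[[0,0,0],[-0.027,0.121,0.23],0],[[0,0,0],[-0.027,0.121,0.28],0],[[0,0,0],[-0.027,0.121,0.34],0],[[0,0,0],[-0.027,0.121,0.34],0]]'
python3 -c "
from h import *
print(toL(robot.read_state()['position']))
cv2.imwrite('pics/w2.png',robot.camera('wrist')[:,:,::-1])"
```

```text
clock: 2.7
position: [556.4, 34.7, 137.8]
tcp_rot: [-180.0, -0.1, 161.7]
wrist_force: [-0.2, 0.4, 0.7]
opening: 42.7
[ -0.4  65.2 137.8]
```

View pics/w2.png

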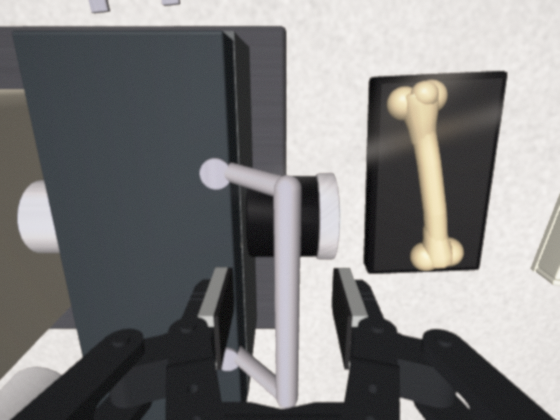

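The bar at column 287 lies midway between the fingers (232 and 340), so I'll close.

```bash
python3 -m crank '[[[0,0,0],[0,0,0],1],[[0,0,0],[0,0,0],1],[[0,0,0],[0,0,0],1],[[0,0,0],[0,0,0],1]]'
python3 - <<'E'
from h import *
s=robot.read_state();p=toL(s['position']);print(p,s['opening'])
# arc rows, lamp frame; tool y=+lamp y, tool z=-z
for th in [4,8,14,20,26,32,38,44,50,56,62,68,74,80,86]:
    b=np.radians(27.44+th); y=-40+117.2*np.cos(b); z=98+117.2*np.sin(b)
    print(th, round((y-64)/300,4), round(-(z-152)/300,4))
E
```

```text
clock: 3.25
position: [557.9, 36.1, 139.4]
tcp_rot: [179.9, 0.1, 161.8]
wrist_force: [-0.7, 3.5, 5.6]
opening: 8.0
[  0.6  67.  139.4] 7.9546997580372505
4 -0.0134 -0.0238
8 -0.0284 -0.0465
14 -0.0538 -0.0786
20 -0.0824 -0.1078
26 -0.114 -0.1338
32 -0.148 -0.1564
38 -0.1843 -0.1753
44 -0.2223 -0.1903
50 -0.2617 -0.2013
56 -0.302 -0.2081
62 -0.3428 -0.2106
68 -0.3837 -0.2089
74 -0.4242 -0.2029
80 -0.4638 -0.1927
86 -0.5021 -0.1784
```

```bash
python3 -m crank '[[[0,0,0],[0,-0.0134,-0.0238],1],[[0,0,0],[0,-0.0284,-0.0465],1],[[0,0,0],[0,-0.0538,-0.0786],1],[[0,0,0],[0,-0.0824,-0.1078],1],[[0,0,0],[0,-0.114,-0.1338],1]]'
python3 -c "
from h import *
s=robot.read_state();print(toL(s['position']),s['opening'])"
```

```text
clock: 3.88
position: [547.9, 5.5, 179.8]
tcp_rot: [179.6, 0.2, 161.8]
wrist_force: [1.0, 9.3, 5.0]
opening: 7.5
[  0.6  34.8 179.8] 7.501222070856446
```

```bash
python3 -m crank '[[[0,0,0],[0,-0.034,-0.0226],1],[[0,0,0],[0,-0.0703,-0.0415],1],[[0,0,0],[0,-0.1083,-0.0565],1],[[0,0,0],[0,-0.1477,-0.0675],1]]'
python3 -c "
from h import *
s=robot.read_state();print(toL(s['position']),s['opening'])
cv2.imwrite('pics/s2.png',robot.camera('side')[:,:,::-1])"
```

```text
clock: 4.38
position: [533.6, -38.0, 201.0]
tcp_rot: [179.8, 0.2, 161.8]
wrist_force: [-1.2, 6.6, 8.0]
opening: 7.2
[  0.6 -10.9 201. ] 7.207070150593843
```

View pics/s2.png

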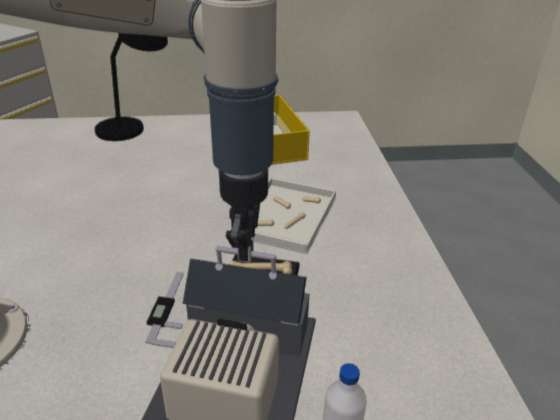

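The handle is still held and the cover is tilted up, as expected at about 50°. Continuing past the balance point.

```bash
python3 -m crank '[[[0,0,0],[0,-0.0403,-0.0068],1],[[0,0,0],[0,-0.0811,-0.0093],1],[[0,0,0],[0,-0.122,-0.0076],1],[[0,0,0],[0,-0.1625,-0.0016],1],[[0,0,0],[0,-0.2021,0.0086],1],[[0,0,0],[0,-0.2404,0.0229],1],[[0,0,0],[0,-0.2404,0.0229],1]]'
python3 -c "
from h import *
s=robot.read_state();print(toL(s['position']),s['opening'])
cv2.imwrite('pics/s3.png',robot.camera('side')[:,:,::-1])"
```

```text
clock: 5.3
position: [509.6, -109.3, 191.9]
tcp_rot: [-179.9, 0.0, 161.7]
wrist_force: [-0.3, -3.4, 2.3]
opening: 7.4
[ 1.000e-01 -8.620e+01  1.919e+02] 7.354430534921038
```

View pics/s3.png

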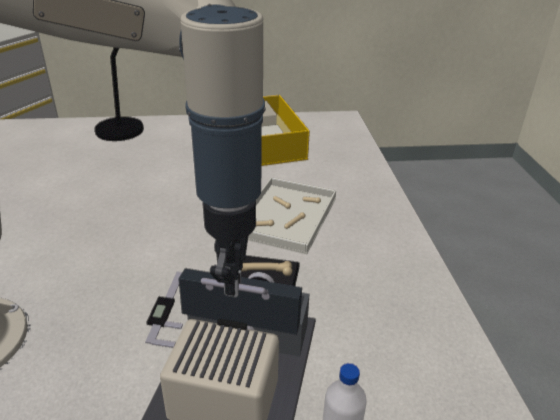

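The cover now leans past upright and the bar is still held. I'll open slightly and rise.

```bash
python3 -m crank '[[[0,0,0],[0,0,0],0.4],[[0,0,0],[0,0,0],0.4],[[0,0,0],[0,0,-0.04],0.4],[[0,0,0],[0,0,-0.1],0.4],[[0,0,0],[0,0,-0.25],0.4],[[0,0,0],[0,0,-0.25],0.4]]'
python3 -c "
from h import *
s=robot.read_state();print(toL(s['position']),s['opening'])
cv2.imwrite('pics/s4.png',robot.camera('side')[:,:,::-1])"
```

```text
clock: 6.1
position: [511.9, -107.7, 271.5]
tcp_rot: [179.9, 0.5, 161.8]
wrist_force: [0.8, 0.9, 0.9]
opening: 25.9
[  1.8 -84.  271.5] 25.898324967594608
```

View pics/s4.png

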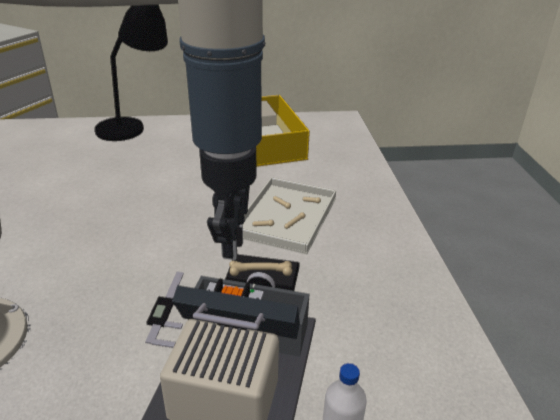

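The cover is resting open and the orange tab shows at (232,292). Moving over the slide with fingers shut.

```bash
python3 -m crank '[[[0,0,0],[0.1,0.28,-0.02],1],[[0,0,0],[0.1,0.28,0],1],[[0,0,0],[0.1,0.28,0.1],1],[[0,0,0],[0.1,0.28,0.2],1],[[0,0,0],[0.1,0.28,0.2],1],[[0,0,0],[0.1,0.28,0.2],1]]'
python3 -c "
from h import *
s=robot.read_state();print(toL(s['position']),s['opening'],s['wrist_force'])
for n in('wrist','top'):cv2.imwrite('pics/%s5.png'%n,robot.camera(n)[:,:,::-1])
for P in [(-32,0,106),(-62,0,120),(-2,0,120),(-32,17,120),(-51,13,106),(-13,13,106),(-51,-13,106),(-13,-13,106),(0,40,95),(0,-40,98)]: print(P,proj('wrist',L(*P)).round(1))"
```

```text
clock: 6.9
position: [508.3, -18.6, 207.9]
tcp_rot: [180.0, 0.1, 161.8]
wrist_force: [-0.2, -0.2, 0.0]
opening: -0.1
[-29.5  -0.4 207.9] -0.13052514645506283 [-0.15465071 -0.22399031  0.0249914 ]
(-32, 0, 106) [284.5 203.9]
(-62, 0, 120) [284.7 166.3]
(-2, 0, 120) [284.6 251.5]
(-32, 17, 120) [310.2 210.6]
(-51, 13, 106) [303.6 177.5]
(-13, 13, 106) [302.6 229. ]
(-51, -13, 106) [265.5 177.5]
(-13, -13, 106) [266.4 229. ]
(0, 40, 95) [337.3 239.3]
(0, -40, 98) [231.  241.1]
```

View pics/wrist5.png

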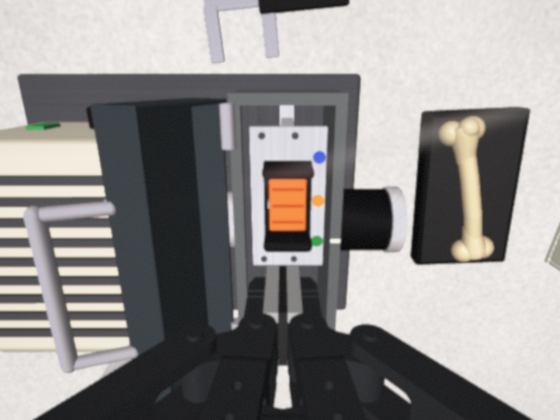

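View pics/top5.png

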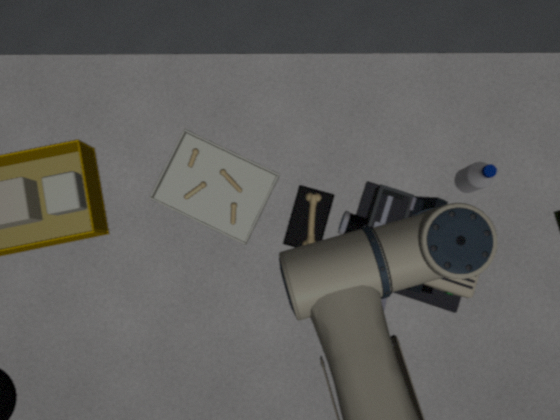

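The wrist view shows the orange tab around (288,205), the index line at (335,241), and the ridges at rows 170 and 243. I'll measure them with masks.

```bash
python3 - <<'E'
from h import *
im=cv2.imread('pics/wrist5.png'); hsv=cv2.cvtColor(im,cv2.COLOR_BGR2HSV)
m=cv2.inRange(hsv,(5,120,120),(20,255,255)); m[:,310:]=0
ys,xs=np.nonzero(m); print(xs.min(),xs.max(),ys.min(),ys.max())
c=cam('wrist')
for p in [((xs.min()+xs.max()+1)/2,(ys.min()+ys.max()+1)/2),(288,ys.min()),(288,ys.max()+1)]:
    print(toL(onz('wrist',p,106,c)))
w=cv2.inRange(hsv,(0,0,170),(180,60,255)); w[:,:329]=0;w[:,343:]=0;w[:230]=0;w[250:]=0
ys,xs=np.nonzero(w); print('index',xs.mean(),ys.mean(),toL(onz('wrist',(xs.mean(),ys.mean()),95,c)))
s=robot.read_state()
cv2.imwrite('pics/wz.png',cv2.resize(im[80:300,220:360],None,fx=2.7,fy=2.7,interpolation=cv2.INTER_CUBIC))
E
```

```text
268 306 178 230
[-31.5   2.1 106. ]
[-50.6   2.4 106. ]
[-11.5   2.5 106. ]
index 334.6296296296296 240.5 [ 1. 38. 95.]
```

View pics/wz.png

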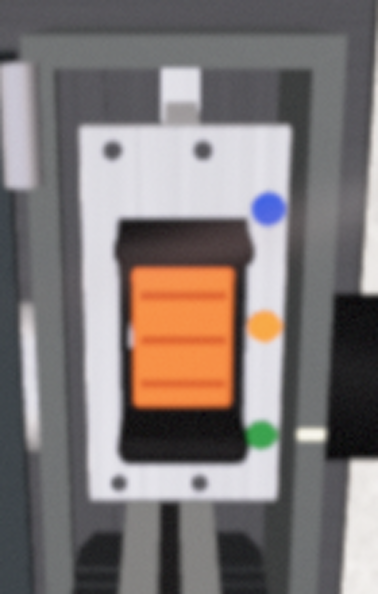

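```bash
python3 -m crank '[[[0,0,0],[-0.0217,0.008,0.12],1],[[0,0,0],[-0.0217,0.008,0.22],1],[[0,0,0],[-0.0217,0.008,0.25],1],[[0,0,0],[-0.0217,0.008,0.285],1],[[0,0,0],[-0.0217,0.008,0.32],1],[[0,0,0],[-0.0217,0.008,0.32],1]]'
python3 -c "
from h import *
s=robot.read_state();print(toL(s['position']),s['wrist_force'],toL(O+s['wrist_force']))
cv2.imwrite('pics/w6.png',robot.camera('wrist')[:,:,::-1])"
```

```text
clock: 7.75
position: [514.4, -18.2, 110.5]
tcp_rot: [-180.0, -0.0, 161.8]
wrist_force: [-0.1, 0.7, -0.5]
opening: 0.3
[-23.7   1.9 110.5] [-0.12391968  0.71725289 -0.4571219 ] [-0.3  0.6 -0.5]
```

View pics/w6.png

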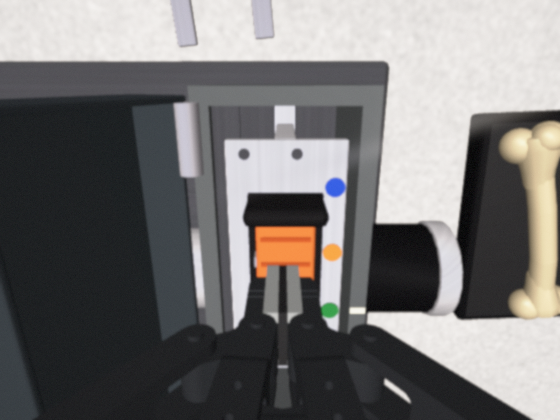

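The fingers are over the front part of the tab, clear of the rear ridge and with no contact yet. Pressing in small steps.

```bash
cat > st.py <<'E'
from h import *
s=robot.read_state();print(toL(s['position']),'F',toL(O+s['wrist_force']))
E
python3 -m crank '[[[0,0,0],[0,0,0.01],1],[[0,0,0],[0,0,0.02],1],[[0,0,0],[0,0,0.02],1]]'; python3 st.py
python3 -m crank '[[[0,0,0],[0,0,0.01],1],[[0,0,0],[0,0,0.01],1]]'; python3 st.py
```

```text
clock: 8.18
position: [515.0, -18.2, 105.3]
tcp_rot: [180.0, 0.0, 161.8]
wrist_force: [-0.1, 0.7, 3.2]
opening: 0.2
[-23.2   2.1 105.3] F [-0.3  0.6  3.2]
clock: 8.43
position: [515.1, -18.2, 102.2]
tcp_rot: [180.0, 0.1, 161.8]
wrist_force: [-0.9, 0.7, 5.7]
opening: -0.2
[-23.1   2.1 102.2] F [-1.1  0.4  5.7]
```

```bash
python3 -m crank '[[[0,0,0],[0,0,0.007],1],[[0,0,0],[0,0,0.007],1]]'; python3 st.py
```

```text
clock: 8.68
position: [515.2, -18.2, 100.2]
tcp_rot: [180.0, 0.1, 161.8]
wrist_force: [-2.0, 1.2, 5.4]
opening: 0.1
[-23.1   2.1 100.2] F [-2.2  0.5  5.4]
```

```bash
python3 -m crank '[[[0,0,0],[-0.008,0,0.001],1],[[0,0,0],[-0.014,0,0.001],1],[[0,0,0],[-0.014,0,0.001],1]]'; python3 st.py
```

```text
clock: 9.05
position: [519.1, -19.5, 99.9]
tcp_rot: [180.0, 0.0, 161.8]
wrist_force: [-1.1, 0.4, 6.2]
opening: 0.4
[-18.9   2.1  99.9] F [-1.2  0.1  6.2]
```

```bash
python3 -m crank '[[[0,0,0],[-0.008,0,0],1],[[0,0,0],[-0.014,0,0],1],[[0,0,0],[-0.014,0,0],1]]'; python3 st.py
python3 -c "
from h import *
cv2.imwrite('pics/w7.png',robot.camera('wrist')[:,:,::-1])"
```

```text
clock: 9.43
position: [523.1, -20.8, 99.9]
tcp_rot: [180.0, 0.1, 161.8]
wrist_force: [-1.4, 0.8, 5.7]
opening: 0.4
[-14.7   2.1  99.9] F [-1.6  0.3  5.7]
```

View pics/w7.png

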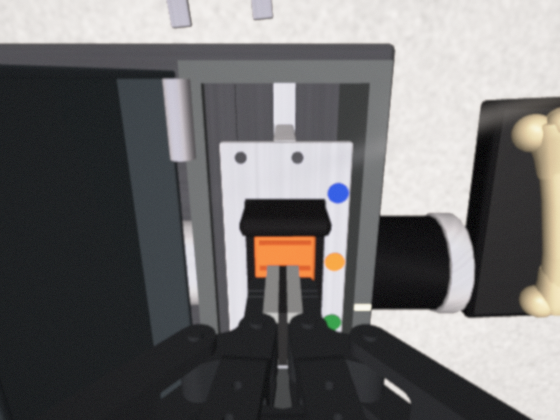

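The slide has moved about 7 mm (green dot at row 322 against the index line at 308), so the latch is out of the first detent. I'll raise the tip off the tab while keeping it below the ridge top, then push on.

```bash
python3 -m crank '[[[0,0,0],[0,0,-0.02],1],[[0,0,0],[0,0,-0.034],1],[[0,0,0],[0,0,-0.034],1]]'; python3 st.py
python3 -m crank '[[[0,0,0],[-0.008,0,0],1],[[0,0,0],[-0.014,0,0],1],[[0,0,0],[-0.014,0,0],1]]'; python3 st.py
```

```text
clock: 9.85
position: [522.6, -20.8, 109.6]
tcp_rot: [180.0, -0.0, 161.8]
wrist_force: [-0.7, -0.1, -0.5]
opening: -0.2
[-15.2   1.9 109.6] F [-0.7 -0.3 -0.5]
clock: 10.22
position: [526.3, -22.2, 109.3]
tcp_rot: [-180.0, -0.1, 161.7]
wrist_force: [-1.1, 1.7, 0.7]
opening: -0.2
[-11.2   1.8 109.3] F [-1.6  1.3  0.7]
```

```bash
python3 -m crank '[[[0,0,0],[-0.007,0,0],1],[[0,0,0],[-0.014,0,0],1],[[0,0,0],[-0.02,0,0],1],[[0,0,0],[-0.02,0,0],1]]'; python3 st.py
python3 -m crank '[[[0,0,0],[-0.006,0,0],1],[[0,0,0],[-0.012,0,0],1],[[0,0,0],[-0.012,0,0],1]]'; python3 st.py
```

```text
clock: 10.72
position: [532.2, -24.1, 109.3]
tcp_rot: [-180.0, -0.0, 161.7]
wrist_force: [-3.5, 1.0, -0.9]
opening: -0.3
[ -5.1   1.8 109.3] F [-3.6 -0.2 -0.9]
clock: 11.1
position: [535.7, -25.3, 109.3]
tcp_rot: [-180.0, -0.0, 161.7]
wrist_force: [-3.4, 1.5, -2.7]
opening: 0.0
[ -1.3   1.8 109.3] F [-3.7  0.4 -2.7]
```

3.6 N of drag matches the latch riding on the rack. From here I'll use finer steps.

```bash
for i in 1 2; do python3 -m crank '[[[0,0,0],[-0.006,0,0],1],[[0,0,0],[-0.006,0,0],1]]' >/dev/null; python3 st.py; done
```

```text
[  0.4   1.8 109.3] F [-4.7  0.4 -3. ]
[  2.2   1.8 109.4] F [-3.4 -0.1 -3.2]
```

```bash
python3 -m crank '[[[0,0,0],[-0.006,0,0],1],[[0,0,0],[-0.006,0,0],1]]' >/dev/null; python3 st.py; python3 -m crank '[[[0,0,0],[-0.005,0,0],1],[[0,0,0],[-0.005,0,0],1]]' >/dev/null; python3 st.py
```

```text
[  4.2   1.9 109.5] F [-4.3 -1.4 -3.4]
[  5.7   1.8 109.6] F [-3.7 -0.4 -3. ]
```

```bash
python3 -m crank '[[[0,0,0],[-0.005,0,0],1],[[0,0,0],[-0.005,0,0],1]]' >/dev/null; python3 st.py; python3 -m crank '[[[0,0,0],[-0.005,0,0],1],[[0,0,0],[-0.005,0,0],1]]' >/dev/null; python3 st.py
```

```text
[  7.3   1.9 109.6] F [-3.9 -0.5 -3. ]
[  8.8   1.9 109.7] F [-4.7 -0.9 -3. ]
```

```bash
python3 -m crank '[[[0,0,0],[-0.005,0,0],1],[[0,0,0],[-0.005,0,0],1]]' >/dev/null; python3 st.py; python3 -m crank '[[[0,0,0],[-0.005,0,0],1],[[0,0,0],[-0.005,0,0],1]]' >/dev/null; python3 st.py
```

```text
[ 10.4   1.9 109.7] F [-4.3 -1.1 -2.7]
[ 11.9   1.9 109.7] F [-3.4 -1.2 -3.3]
```

```bash
python3 -m crank '[[[0,0,0],[-0.005,0,0],1],[[0,0,0],[-0.005,0,0],1]]' >/dev/null; python3 st.py; python3 -c "
from h import *
cv2.imwrite('pics/w8.png',robot.camera('wrist')[:,:,::-1])"
```

```text
[ 14.4   2.3 110.3] F [-0.9 -0.4 -0.9]
```

View pics/w8.png

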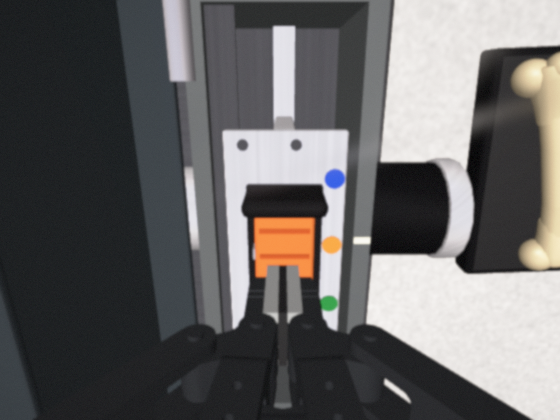

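The drag dropped to 0.9 N and the tab looks raised again, with the amber dot (row 244) level with the index line (240). I'll push a little further to feel whether it's locked.

```bash
python3 -m crank '[[[0,0,0],[-0.005,0,0],1],[[0,0,0],[-0.005,0,0],1]]' >/dev/null; python3 st.py; python3 -m crank '[[[0,0,0],[-0.004,0,0],1],[[0,0,0],[-0.004,0,0],1]]' >/dev/null; python3 st.py
```

```text
[ 15.7   2.3 110.3] F [ 0.3 -0.5 -0.2]
[ 16.1   2.  109.8] F [-1.5  0.2  0.1]
```

```bash
python3 -m crank '[[[0,0,0],[-0.004,0,0],1],[[0,0,0],[-0.004,0,0],1]]' >/dev/null; python3 st.py; python3 -m crank '[[[0,0,0],[0,0,0],1],[[0,0,0],[0,0,0],1]]' >/dev/null; python3 st.py
```

```text
[ 16.3   1.9 109.6] F [-5.   1.4  2.4]
[ 16.3   1.9 109.6] F [-4.6  0.6  3.8]
```

```bash
python3 -m crank '[[[0,0,0],[-0.005,0,0],1],[[0,0,0],[-0.005,0,0],1]]' >/dev/null; python3 st.py;  python3 -m crank '[[[0,0,0],[-0.005,0,0],1],[[0,0,0],[-0.005,0,0],1]]' >/dev/null; python3 st.py
```

```text
[ 16.6   1.9 109.5] F [-9.6  0.1  6.9]
[ 16.9   1.8 109.4] F [-14.3   1.9   9.6]
```

The slide has stopped dead: 14 N with 0.3 mm of movement per 1.5 mm commanded, so it's locked. Backing off in the well, then straight up.

```bash
python3 -m crank '[[[0,0,0],[0.015,0,0],1],[[0,0,0],[0.03,0,0],1],[[0,0,0],[0.03,0,0],1]]' >/dev/null; python3 st.py; python3 -m crank '[[[0,0,0],[0,0,-0.08],1],[[0,0,0],[0,0,-0.2],1],[[0,0,0],[0.08,0,-0.35],1],[[0,0,0],[0.08,0,-0.35],1],[[0,0,0],[0.08,0,-0.35],1]]' >/dev/null; python3 st.py; python3 - <<'E'
from h import *
im=robot.camera('wrist')[:,:,::-1].copy(); c=cam('wrist')
for n in('side','top'):cv2.imwrite('pics/%s9.png'%n,robot.camera(n)[:,:,::-1])
cv2.imwrite('pics/w9.png',im)
hsv=cv2.cvtColor(im,cv2.COLOR_BGR2HSV)
m=cv2.inRange(hsv,(5,150,120),(20,255,255))
n,l,s,ce=cv2.connectedComponentsWithStats(m)
for i in range(1,n):
    if s[i,4]>30: print(s[i],ce[i],toL(onz('wrist',ce[i],106,c)),toL(onz('wrist',ce[i],94,c)))
E
```

```text
[ 11.2   1.9 109.7] F [-0.6 -0.3  0.8]
[-13.    2.  214.4] F [ 0.3  0.8 -0.8]
[ 266  204   37   48 1722] [283.79094077 227.33042973] [  3.5   1.4 106. ] [ 8.4  1.4 94. ]
[308 219  10   8  62] [312.77419355 222.33870968] [ -0.4  22.5 106. ] [ 4.3 23.5 94. ]
```

View pics/w9.png

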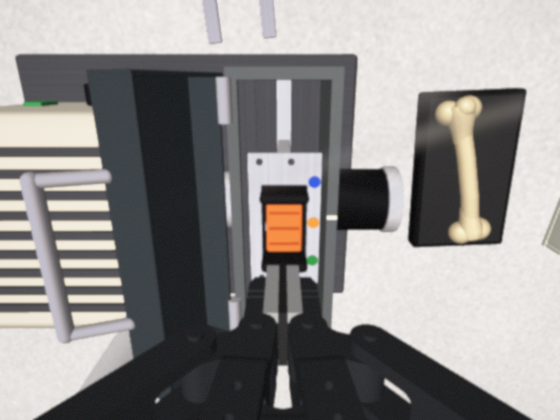

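View pics/side9.png

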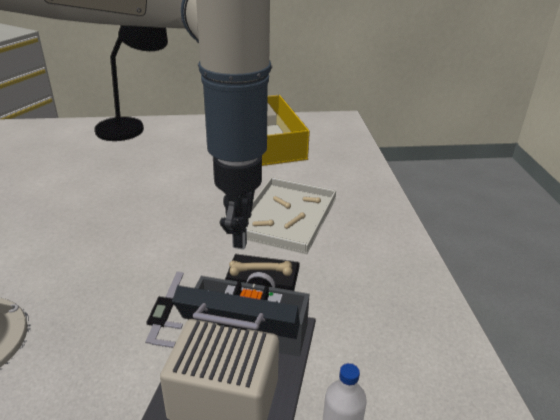

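The slide sits at about x = +4 mm, within the second detent's range, with the amber dot next to the index line. The cover is open, the bystanders haven't moved and the arm is clear. Handing in.

```bash
python3 -c "
from rig import robot
print(robot.read_state()['clock'],robot.job_done())"
```

```text
the job is handed in; nothing more can be done
16.05 None
```

The amber filter is in the beam, and I handed the job in at 16.05 s of the 48 s allowed.

- **Cover:** I gripped the handle, swung the cover to about 86° (its balance point is about 63°) and let go. It fell open and was still leaning on its stop in the last pictures.
- **Slide:** I pressed the tab about 6 mm down (5–6 N) and pushed the slide about 7 mm out of the first detent. Then I lifted off the tab and kept pushing on the far ridge in small steps.
- **Click:** The drag held at 3.5–4.7 N, fell to about 0 N at the click, and then the slide stopped dead. A further push to 14 N moved the tool only about 0.6 mm. I didn't test the lock in the other direction.
- **Last checks:** The slide is at about x = +4 mm, inside the −7 to +7 mm range, and the amber dot is about 5 pixels short of level with the index line. By eye, the bone, tray, caliper and bottle hadn't moved. The gripper was clear of everything, reading under 1 N.

Two things disagreed or stayed unclear. The wrist camera and my fixed-camera estimate differed by about 2 mm across the bay, so I followed the wrist camera. The tab's size in the last picture couldn't show that it was fully up, so that rests on the felt click and the dead stop.

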